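# Roll the sample vial onto the reading line and take the reading

## Task

A capped sample vial lies on the white reading board. With the fingertips, push its top sideways to roll it, without lifting or picking it up, until it lies still lengthways along the black line, centred across the line and wholly between the two end ticks. Only then press the button on top of the label reader fully down and let it go; leave the jar, the dish and the pen box where they are.

Things in the scene. Friction and masses are not known exactly. Their poses are not given: they have to be found in the camera images.
- vial: Lying amber glass vial, white cap, paper label: a plain cylinder 32 mm across, 96 mm long, 60 g. Origin on its axis, mid length, 16 mm above the board; x along it to the cap. Starts roughly parallel to the line, 65 to 115 mm left or right of it. Fingertips pressed lightly (3 N) on its top and drawn sideways roll it half as far as they go; let go, it stays. Pushed from behind high up it may jam.
- line_mid (a point): Middle of the straight black line (150 mm long, 6 mm wide, with a 30 mm tick across each end) printed on the board, at the board's top surface. x runs along the line towards the label reader, y across it to the left as seen from the robot, z up. The vial is to lie over it with its axis along x.
- board: Flat white board fixed to the bench, 240 mm along its x, 380 mm along y, 8 mm thick. Origin at the centre of its underside, axes parallel to those of line_mid, whose point is 20 mm from the centre towards -x. The white label reader is fixed on it: 70 mm (x) by 100 mm (y), 60 mm high above the board, its near face 85 mm from the board's centre along +x.
- read_button (a joint): Travel of the black push button on top of the reader, in m: 0 up, 0.006 fully down (4 N); a spring brings it back up.
- read_button_top (a point): Centre of the top of the round button (32 mm in diameter) when up, 90 mm above the bench: it stands in a grey collar 48 mm in diameter whose rim lies 10 mm below the button's top. Press straight down.
- jar: Small upright jar with a white cap, 28 mm in diameter, 50 mm high, standing on the board on the other side of the line from the vial. Origin at the centre of its underside. Leave it alone.
- dish: Covered round culture dish, 94 mm in diameter, 16 mm high, on the bench to the left of the board. Origin at the centre of its underside. Leave it alone.
- penbox: Red open box 70 by 70 by 90 mm with pens standing in it up to 150 mm high, on the bench to the right of the board. Origin at the centre of its underside. Leave it alone.
Not all that is in view belongs to the job. Leave any green look-alike of the vial alone.

How it is judged:
By the outcome, as a careful person would: the job done as asked, in the order asked, and still so for the second after the job is handed in, with the robot touching nothing.
It also fails if it takes over 70 s, if anything falls off the work surface, if the arm or the gripper's body presses on something with over 40 N, if the wrist force passes 120 N, or if a joint passes its speed limit or range.

## Robot

A 7-joint arm with a two-finger parallel gripper is mounted at the origin on the work surface. World frame = base frame: x ahead of the robot, y to its left, z up, the work surface at z = 0. Lengths are in m, angles in rad, forces in N, time in s.
With the tool pointing down it reaches from about 0.425 to 0.95 m from the base axis. Payload 4.7 kg.
Tool frame: the origin (TCP) lies at the centre of the arm's flange, where the gripper is bolted on; the fingertips stand ctrl.nose_length ahead of it and the grasp point (between the pads) lies 164 mm ahead of it (ctrl.nose_length is the distance from the TCP to the fingertips, in m); y points along the fingers, z is the direction in which the jaws open and shut, and the axes are right-handed (so a half turn about y gives the same grasp; the last joint's range is limited). The gripper opens to 87 mm and grips with 3 to 60 N. Pads are 19 mm wide; open, the fingers measure 117 mm over their backs; the gripper's body (75 mm by 190 mm) begins 51 mm behind the grasp point.
Start: joints at [-0.029, 0.469, -0.049, 1.532, 0.024, 1.141, -0.082], TCP at [0.675, 0, 0.405] pointing down, gripper open.
Joint ranges: [-2.59, 2.59], [-0.33, 1.99], [-1.39, 1.29], [0.1, 2.45], [-1.04, 4.18], [0.21, 1.99], [-2.66, 2.66]. Speed limits (rad/s): [2.57, 2.57, 3.14, 3.14, 3.14, 3.14, 3.14].

## Interface

Orientations are given as a unit quaternion [w, x, y, z].
In Python, from station import ctrl, viewer, order gives the robot as it stands.
- The arm moves only by the shell command python3 -m creep 'ROWS' [FORCE]. ROWS is JSON, one flat list of numbers, 7 for each row, row after row: the opening in per cent of the stroke, from 0 (shut) to 100 (fully open), then the shift along the tool's x, y, z in mm, then the turn, a rotation vector about the tool's x, y, z in rad. A call has 1 to 5 rows; each row is the pose to reach, as a shift and turn from the pose commanded when the call began, along the tool's axes at that moment; what a row does not reach only later rows make up. A row lasts 1/12 s, in which the tool goes at most 41.7 mm and 7.16 degrees, less where a joint would pass 70% of its speed; a pose out of reach is approached as far as the arm can. A call with a gripper value outside its range is refused whole. The fingers move at their own pace and stop on an object; FORCE is the grip in N (left out, the last holds). Time passes only in rows, so rows that repeat a pose let the fingers close. It gives the time, the measured TCP pose, the force and the opening at its end, in the units of the state.
- ctrl.get_state(): the state, without advancing time (a new reading comes with each control period).
- viewer.camera(name): name is "scene" or "side" or "wrist"; returns the picture (480x640x3 uint8, red, green, blue); there is no depth.
- viewer.get_calibration(name): a dict with "fx", "fy", "cx", "cy" (pixels), "T" (4x4, takes a point from camera to world coordinates). Camera axes: x right, y down, z forward; pixel columns grow to the right and rows downward; lengths in m; the calibration is good to about 2 mm. A picture is of the moment at which its call begins: read the wrist's pose just before it. get_calibration takes no time and is no camera call; for the wrist camera it gives the pose at the moment of the call.
- order.job_done(): hands the job in, once; it reports no verdict.
Trained networks look in the newest picture that a camera, given by its name, has taken for a name from the list of things; names that differ only in an ending like _2 or _b are one class to them, and where a whole thing is asked for, a point or a joint stands for the part that bears it (a point fixed in the world has none). Each returns a list of dicts, best first, with "conf" (0 to 1); they miss things now and then, are a little off and sometimes report something else, mostly with a low value. They report only what shows in the picture. A call takes as long as a camera call. They do not tell look-alikes from the thing itself.
- viewer.recognise(camera, query): "xyz" ([x, y, z] in m, in the coordinates of the camera as it stood for that picture, good to about 4 mm: the middle of the surface that is visible of it).
- viewer.masks_of(camera, query): "pixels" (480x640 bool, what is visible of it).
The state is a dict: "time": time; "qpos": joint angles; "qd": joint speeds; "effort": joint torques, N m; "tool_pos": TCP position; "tool_rot": TCP orientation; "wrist_force": force on the tool from outside, world axes, zero at the start; "wrist_torque": the same for the moment, N m; "grip_width": finger opening in m.
Only numpy, scipy, OpenCV 4.12 (cv2) and the standard library are available. Lean on these libraries where they do the work, as an engineer would, in place of code of your own. Each camera call takes 0.05 s, during which the arm holds its last target. There are 200 camera calls.

## Working session

There is one attempt and no reset: what is moved stays moved. The work goes in short steps, Python scripts to look and compute and a shell command to move; the robot and the scene stay as the last step left them, time stands still between calls to the robot, and variables do not carry over. Pictures are saved under pics/ and viewed, about 8 in all and at most 12, crops included, and the job is handed in when it is done.

```bash
mkdir -p pics; ls
python3 - <<'E'
from station import ctrl, viewer
import cv2, numpy as np
s=ctrl.get_state();print(s['time'],s['tool_pos'],s['tool_rot'],s['grip_width'],ctrl.nose_length)
for n in("scene","side","wrist"):
    im=viewer.camera(n);cv2.imwrite(f"pics/{n}0.png",im[:,:,::-1])
    c=viewer.get_calibration(n);T=np.array(c['T']);print(n,c['fx'],c['cx'],c['cy'],T.round(3).tolist())
    for q in("vial","board","jar","read_button_top","dish","penbox"):
        for d in viewer.recognise(n,q)[:3]:
            p=np.array(d['xyz']);w=T[:3,:3]@p+T[:3,3]
            print(' ',q,round(d['conf'],2),w.round(3),(p[:2]/p[2]*c['fx']+[c['cx'],c['cy']]).round())
E
```

```text
pics
0.0 [6.74757137e-01 2.45445440e-05 4.03696124e-01] [-0.49950369  0.50051836 -0.50046195  0.49951504] 0.08694062104831893 0.1822
scene 534.836206804957 313.9118505831139 231.39202127193042 [[0.745, 0.381, -0.548, 1.218], [0.667, -0.403, 0.627, -0.742], [0.018, -0.832, -0.554, 0.736], [0.0, 0.0, 0.0, 1.0]]
  vial 0.84 [ 0.538 -0.014  0.033] [299. 246.]
  vial 0.73 [0.61  0.243 0.025] [390. 217.]
  vial 0.67 [ 0.558 -0.128  0.01 ] [269. 280.]
  board 0.77 [ 0.554 -0.128  0.007] [268. 281.]
  jar 0.73 [ 0.507 -0.141  0.039] [248. 263.]
  dish 0.67 [0.506 0.437 0.016] [399. 180.]
  penbox 0.91 [ 0.555 -0.43   0.065] [143. 335.]
side 502.5089237643736 315.95823711474617 238.97550294264485 [[0.94, -0.198, 0.278, 0.246], [-0.342, -0.525, 0.78, -0.9], [-0.008, -0.828, -0.561, 0.702], [0.0, 0.0, 0.0, 1.0]]
  vial 0.96 [ 0.525 -0.01   0.032] [300. 253.]
  vial 0.85 [0.448 0.22  0.026] [244. 213.]
  vial 0.67 [0.6   0.232 0.025] [298. 200.]
  board 0.58 [ 0.541 -0.133  0.002] [326. 294.]
  jar 0.81 [ 0.5   -0.144  0.038] [309. 289.]
  dish 0.7 [0.479 0.445 0.018] [237. 176.]
  penbox 0.73 [ 0.528 -0.437  0.06 ] [386. 385.]
wrist 406.9798601027288 309.9276424901429 235.2952081820637 [[1.0, 0.001, 0.001, 0.675], [0.001, -0.955, -0.295, 0.081], [0.0, 0.295, -0.955, 0.384], [0.0, 0.0, 0.0, 1.0]]
  vial 0.92 [0.532 0.001 0.036] [145. 205.]
  board 0.75 [ 0.562 -0.009  0.007] [191. 208.]
  jar 0.84 [ 0.504 -0.123  0.026] [136. 325.]
  read_button_top 0.66 [ 0.645 -0.095  0.084] [274. 330.]
```

View pics/scene0.png

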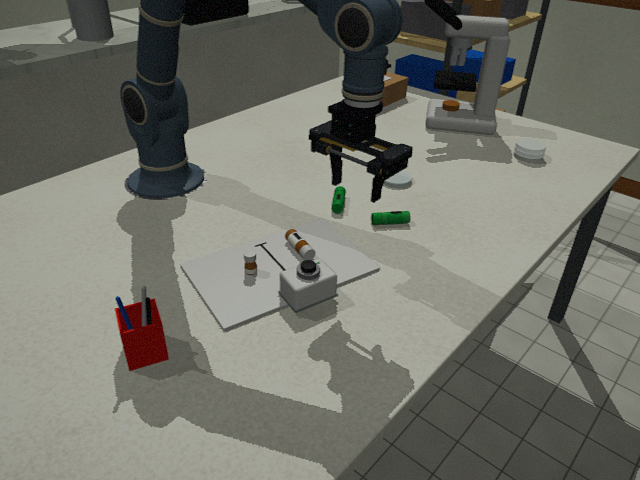

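View pics/wrist0.png

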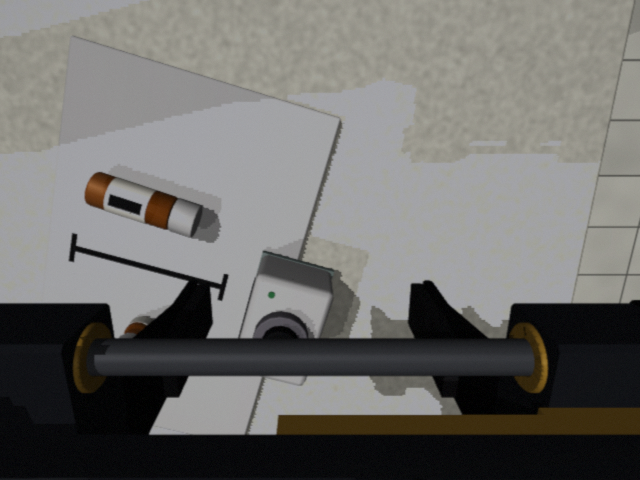

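Candidates for the vial: the amber one (wrist 145,205; scene 299,246), and the green ones (scene 339,200 and 390,217), which are look-alikes. I choose the amber one with the white cap. The line runs from wrist (73,247) to (223,287), and the jar is at about (136,325).

```bash
cat > h.py <<'E'
from station import ctrl, viewer
import cv2, numpy as np
from scipy.optimize import minimize
def cal(n):
    c=viewer.get_calibration(n); return np.array([[c['fx'],0,c['cx']],[0,c['fy'],c['cy']],[0,0,1]]),np.array(c['T'])
def ray(K,T,uv,z):
    d=T[:3,:3]@np.linalg.solve(K,np.array([uv[0],uv[1],1.])); return T[:3,3]+d*(z-T[2,3])/d[2]
def pix(K,T,P):
    p=(np.asarray(P)-T[:3,3])@T[:3,:3]; q=p@K.T; return q[:,:2]/q[:,2:]
def cyl(x,y,a,r=.016,L=.096,z=.024):
    t=np.linspace(0,2*np.pi,40); P=[]
    for s in(-L/2,L/2): P+= [[x+s*np.cos(a)-r*np.cos(u)*np.sin(a),y+s*np.sin(a)+r*np.cos(u)*np.cos(a),z+r*np.sin(u)] for u in t]
    return np.array(P)
def fitvial(K,T,m,g):
    def f(v):
        h=cv2.convexHull((pix(K,T,cyl(*v))*16).astype(np.int32)); b=np.zeros((480,640),np.uint8); cv2.fillConvexPoly(b,h,1,shift=4)
        b=b>0; return 1-(b&m).sum()/(b|m).sum()
    s=np.array([g]+[list(np.array(g)+d) for d in([.01,0,0],[0,.01,0],[0,0,.15])])
    r=minimize(f,g,method='Nelder-Mead',options=dict(initial_simplex=s,xatol=1e-4,fatol=1e-4)); return r.x,1-r.fun
def vial(n,g,near=.06):
    K,T=cal(n); out=[]
    for d in viewer.masks_of(n,'vial'):
        m=d['pixels']; ys,xs=np.nonzero(m)
        c=ray(K,T,(xs.mean(),ys.mean()),.03)
        if np.hypot(*(c[:2]-g[:2]))<near: out.append((fitvial(K,T,m,g),d['conf']))
    return out
E
python3 - <<'E'
from h import *
K,T=cal('wrist')
a,b=ray(K,T,(73,247),.008),ray(K,T,(223,287),.008)
print('line',a,b,np.linalg.norm(b-a))
im=cv2.imread('pics/wrist0.png',0)
k=np.zeros_like(im);cv2.line(k,(85,250),(212,284),255,9)
ys,xs=np.nonzero((im<70)&(k>0))
W=np.array([ray(K,T,u,.008)[:2] for u in zip(xs,ys)]);mu=W.mean(0);v=np.linalg.svd(W-mu)[2][0];v*=np.sign(v[0])
print('linefit',mu,np.arctan2(v[1],v[0]),np.ptp((W-mu)@v),len(W))
for n in('wrist','scene','side'):
    viewer.camera(n); print(n,vial(n,[.535,0.005,-.25]))
m=(a+b)/2
u=v; p=np.array([-u[1],u[0]])
B=m[:2]+.14*u
for n in('wrist','scene','side'):
    K,T=cal(n); i=cv2.imread(f'pics/{n}0.png')
    for Q,c in(([*B,.09],(0,0,255)),([*m[:2],.008],(255,0,0)),([*a],(0,255,0)),([*b],(0,255,0))):
        q=pix(K,T,[Q])[0];print(n,Q,q)
        cv2.circle(i,tuple(int(x) for x in q),2,c,-1)
    q=pix(K,T,[[*m[:2],.008]])[0].astype(int); x0,y0=max(q[0]-100,0),max(q[1]-100,0)
    cv2.imwrite(f'pics/c_{n}.png',cv2.resize(i[y0:y0+200,x0:x0+260],None,fx=3,fy=3)[:600,:780]) 
cv2.imwrite('pics/ov.png',cv2.resize(np.hstack([cv2.imread(f'pics/c_{n}.png') for n in('scene','side')]),(800,308)))
E
```

```text
line [ 0.44429487 -0.04753311  0.008     ] [ 0.58812783 -0.08995351  0.008     ] 0.14995802349337214
linefit [ 0.5195823  -0.07030709] -0.29471165725872045 0.1364780254883926 764
wrist [((array([ 0.52720584, -0.00165309, -0.33567078]), np.float64(0.9280241467378686)), 0.59)]
scene [((array([ 0.52701502, -0.00141965, -0.3304221 ]), np.float64(0.8888888888888888)), 0.56)]
side [((array([ 0.52291856,  0.00426687, -0.34650581]), np.float64(0.8325281803542673)), 0.76)]
wrist [np.float64(0.650175380014324), np.float64(-0.10940826486112197), 0.09] [279.14001736 349.81117285]
wrist [np.float64(0.5162113490764909), np.float64(-0.06874331170871686), 0.008] [149.17239944 267.31473987]
wrist [np.float64(0.44429487200405526), np.float64(-0.04753311302979059), np.float64(0.008000000000000007)] [ 72.99994012 247.00172673]
wrist [np.float64(0.5881278261489266), np.float64(-0.08995351038764314), np.float64(0.007999999999999952)] [223.00135271 287.00280708]
scene [np.float64(0.650175380014324), np.float64(-0.10940826486112197), 0.09] [307.38446843 264.79259345]
scene [np.float64(0.5162113490764909), np.float64(-0.06874331170871686), 0.008] [275.39778175 261.1660275 ]
scene [np.float64(0.44429487200405526), np.float64(-0.04753311302979059), np.float64(0.008000000000000007)] [260.30737947 244.69800483]
scene [np.float64(0.5881278261489266), np.float64(-0.08995351038764314), np.float64(0.007999999999999952)] [291.86216837 279.13346712]
side [np.float64(0.650175380014324), np.float64(-0.10940826486112197), 0.09] [369.81292142 244.14562975]
side [np.float64(0.5162113490764909), np.float64(-0.06874331170871686), 0.008] [305.01611693 276.9674829 ]
side [np.float64(0.44429487200405526), np.float64(-0.04753311302979059), np.float64(0.008000000000000007)] [271.07094627 278.49960973]
side [np.float64(0.5881278261489266), np.float64(-0.08995351038764314), np.float64(0.007999999999999952)] [338.74877583 275.44494786]
```

View pics/ov.png

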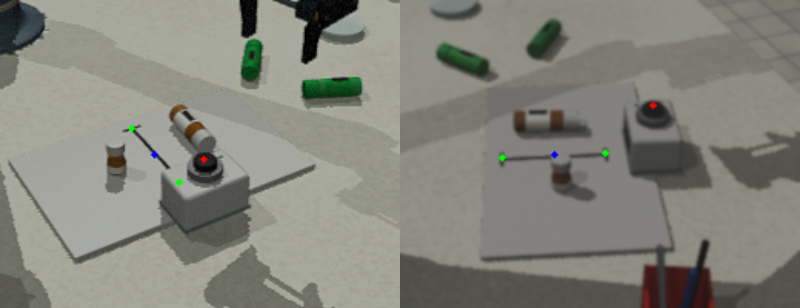

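View pics/c_wrist.png

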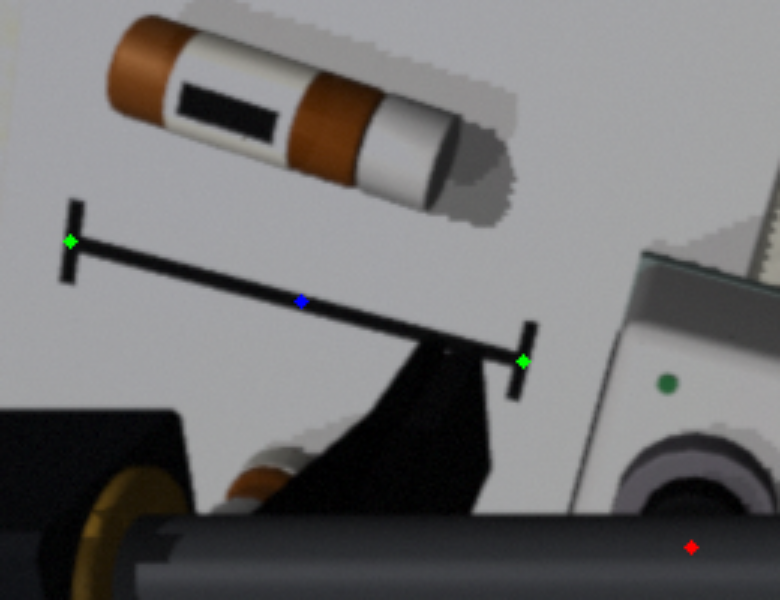

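```bash
python3 -m creep '[45,0,20,-30,0,0.067,0, 45,-2,45,-60,0,0.134,0, 45,-4,70,-90,0,0.2,0, 45,-5,95,-120,0,0.268,0, 45,-6,120,-146,0,0.335,0]' 10
python3 -m creep '[45,0,0,0,0,0,0, 45,0,0,0,0,0,0, 45,0,0,0,0,0,0]'
python3 - <<'E'
from h import *
s=ctrl.get_state();print(s['time'],s['tool_pos'],s['tool_rot'],s['wrist_force'],s['grip_width'])
im=viewer.camera('wrist');cv2.imwrite('pics/w1.png',im[:,:,::-1]);print(vial('wrist',[.526,0,-.335]))
viewer.camera('side');print(vial('side',[.526,0,-.335]))
E
```

```text
time: 1.77
tool_pos: [0.527, 0.006, 0.2841]
tool_rot: [-0.409, 0.409, -0.577, 0.577]
wrist_force: [0.4, 0.2, -1.3]
grip_width: 0.0615
time: 2.02
tool_pos: [0.5302, 0.0062, 0.2856]
tool_rot: [-0.411, 0.409, -0.576, 0.577]
wrist_force: [-0.2, -0.2, -0.0]
grip_width: 0.0433
2.0167 [0.53015194 0.0061617  0.28562204] [-0.41064493  0.40905347 -0.57574941  0.57667895] [-0.17238221 -0.18600829 -0.03333348] 0.04334091644180806
[((array([ 0.52701944, -0.00155498, -0.32728075]), np.float64(0.9587753134040502)), 0.97)]
[((array([ 5.23046167e-01, -9.18334905e-05, -3.56794848e-01]), np.float64(0.9328968903436988)), 0.56)]
```

View pics/w1.png

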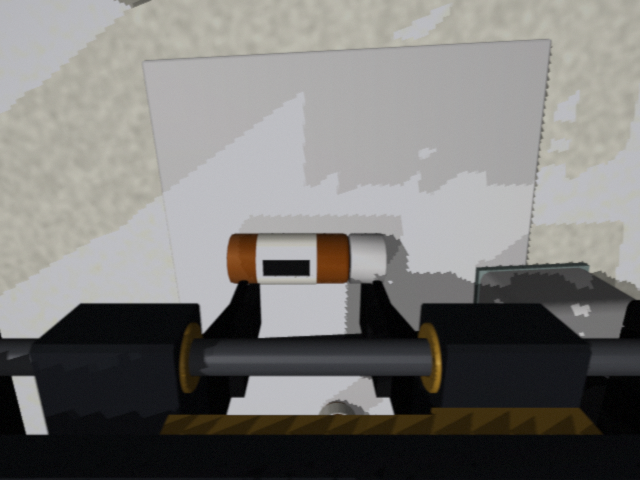

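The wrist view shows the vial at (307,258), parallel to the jaws and centred between them. I'll now descend and look for contact.

```bash
python3 -m creep '[40,0,25,0,0,0,0, 40,0,45,0,0,0,0, 40,0,57,0,0,0,0, 40,0,58,0,0,0,0, 40,0,58,0,0,0,0]'
for i in 1; do python3 -m creep '[40,0,0,0,0,0,0, 40,0,1,0,0,0,0, 40,0,1,0,0,0,0]'; done
python3 -m creep '[40,0,1,0,0,0,0, 40,0,1,0,0,0,0]'
python3 -m creep '[40,0,1,0,0,0,0, 40,0,1,0,0,0,0]'
python3 -m creep '[40,0,1,0,0,0,0, 40,0,1,0,0,0,0]'
```

```text
time: 2.63
tool_pos: [0.5295, 0.006, 0.2266]
tool_rot: [0.41, -0.41, 0.576, -0.576]
wrist_force: [0.2, -0.6, 0.3]
grip_width: 0.035
time: 2.88
tool_pos: [0.5295, 0.006, 0.2267]
tool_rot: [-0.41, 0.409, -0.576, 0.577]
wrist_force: [-0.4, 0.2, 0.3]
grip_width: 0.0348
time: 3.05
tool_pos: [0.5291, 0.0061, 0.2251]
tool_rot: [-0.41, 0.409, -0.576, 0.576]
wrist_force: [0.4, -0.5, -0.9]
grip_width: 0.0349
time: 3.22
tool_pos: [0.529, 0.006, 0.2237]
tool_rot: [0.41, -0.41, 0.576, -0.576]
wrist_force: [0.2, -0.4, -0.1]
grip_width: 0.035
time: 3.38
tool_pos: [0.529, 0.006, 0.2227]
tool_rot: [-0.41, 0.41, -0.576, 0.576]
wrist_force: [1.1, -0.1, -0.1]
grip_width: 0.0348
```

```bash
python3 -m creep '[40,0,0.7,0,0,0,0, 40,0,0.7,0,0,0,0]'
python3 -m creep '[40,0,0.5,0,0,0,0, 40,0,0.5,0,0,0,0]'
python3 -m creep '[40,0,0.5,0,0,0,0, 40,0,0.5,0,0,0,0]'
```

```text
time: 3.55
tool_pos: [0.5291, 0.0062, 0.2225]
tool_rot: [0.41, -0.41, 0.576, -0.576]
wrist_force: [-0.8, 0.3, 4.1]
grip_width: 0.0349
time: 3.72
tool_pos: [0.5292, 0.0063, 0.2224]
tool_rot: [0.41, -0.409, 0.576, -0.576]
wrist_force: [-2.6, 1.2, 8.3]
grip_width: 0.0352
time: 3.88
tool_pos: [0.5293, 0.0064, 0.2223]
tool_rot: [0.41, -0.409, 0.576, -0.576]
wrist_force: [-3.5, 0.5, 10.4]
grip_width: 0.0349
```

```bash
python3 -m creep '[40,0,-1,0,0,0,0, 40,0,-1,0,0,0,0]'
python3 -m creep '[40,3,0,0,0,0,0, 40,6,0,0,0,0,0, 40,9,0,0,0,0,0, 40,12,0,0,0,0,0, 40,12,0,0,0,0,0]'
python3 -m creep '[40,3,0,0,0,0,0, 40,6,0,0,0,0,0, 40,9,0,0,0,0,0, 40,12,0,0,0,0,0, 40,12,0,0,0,0,0]'
python3 - <<'E'
from h import *
viewer.camera('wrist');print(vial('wrist',[.526,-.01,-.335]))
im=viewer.camera('side');print(vial('side',[.526,-.01,-.335]))
E
```

```text
time: 4.05
tool_pos: [0.5292, 0.0061, 0.2225]
tool_rot: [-0.41, 0.409, -0.576, 0.576]
wrist_force: [-0.7, 0.3, 5.0]
grip_width: 0.035
time: 4.47
tool_pos: [0.525, -0.0061, 0.2224]
tool_rot: [-0.409, 0.409, -0.576, 0.577]
wrist_force: [-1.2, -0.1, 5.8]
grip_width: 0.035
time: 4.88
tool_pos: [0.5211, -0.0174, 0.2224]
tool_rot: [-0.409, 0.409, -0.576, 0.577]
wrist_force: [-1.0, -0.6, 6.2]
grip_width: 0.0345
[((array([ 0.52255427, -0.01291852, -0.33459369]), np.float64(0.8377880184331797)), 0.71)]
[((array([ 0.52127376, -0.01454709, -0.3570367 ]), np.float64(0.8046511627906977)), 0.68)]
```

```bash
python3 -m creep '[40,3,-0.2,0,0,0,0, 40,6,-0.3,0,0,0,0, 40,6,-3,0,0,0,0, 40,6,-8,0,0,0,0, 40,6,-8,0,0,0,0]'
python3 -m creep '[40,-8,0,0,0,0,0, 40,-16,0,0,0,0,0, 40,-16,0,0,0,0,0, 40,-16,5,0,0,0,0, 40,-16,7,0,0,0,0]'
python3 -m creep '[40,0,0,0,0,0,0, 40,0,1,0,0,0,0, 40,0,1,0,0,0,0]'
python3 - <<'E'
from h import *
viewer.camera('wrist');print(vial('wrist',[.522,-.016,-.335]))
print(ctrl.get_state()['wrist_force'],ctrl.get_state()['tool_pos'])
E
```

```text
time: 5.5
tool_pos: [0.5193, -0.0225, 0.2306]
tool_rot: [-0.41, 0.409, -0.576, 0.577]
wrist_force: [0.1, 0.4, -0.4]
grip_width: 0.0352
time: 5.92
tool_pos: [0.5242, -0.0068, 0.2224]
tool_rot: [0.41, -0.41, 0.576, -0.576]
wrist_force: [-1.2, -0.3, 3.8]
grip_width: 0.0349
time: 6.17
tool_pos: [0.5243, -0.0072, 0.2223]
tool_rot: [0.409, -0.41, 0.577, -0.576]
wrist_force: [-2.1, 1.2, 5.5]
grip_width: 0.0347
[((array([ 0.52174274, -0.01602742, -0.3365805 ]), np.float64(0.5583126550868487)), 0.95)]
[-0.8379943   1.36245909  4.91146807] [ 0.52425087 -0.00719975  0.22236058]
```

```bash
python3 -m creep '[40,3,-0.2,0,0,-0.002,0, 40,6,-0.2,0,0,-0.004,0, 40,9,-0.2,0,0,-0.006,0, 40,12,-0.2,0,0,-0.008,0, 40,15,-0.2,0,0,-0.010,0]'
python3 -m creep '[40,3,0,0,0,-0.002,0, 40,6,0,0,0,-0.004,0, 40,9,0,0,0,-0.006,0, 40,12,0,0,0,-0.008,0, 40,15,0,0,0,-0.010,0]'
python3 -m creep '[40,0,0,0,0,0,0, 40,0,-3,0,0,0,0, 40,0,-8,0,0,0,0, 40,-8,-8,0,0,0,0, 40,-16,-8,0,0,0,0]'
python3 -m creep '[40,0,0,0,0,0,0, 40,0,0,0,0,0,0]'
python3 - <<'E'
from h import *
for n in('wrist','scene','side'):
    viewer.camera(n);print(vial(n,[.517,-.031,-.32]))
print(ctrl.get_state()['wrist_force'],ctrl.get_state()['tool_pos'])
E
```

```text
time: 6.68
tool_pos: [0.5192, -0.0219, 0.2224]
tool_rot: [0.412, -0.412, 0.575, -0.574]
wrist_force: [-1.6, 1.9, 6.1]
grip_width: 0.0351
time: 7.1
tool_pos: [0.5145, -0.0362, 0.2225]
tool_rot: [-0.415, 0.415, -0.572, 0.572]
wrist_force: [-0.9, 0.8, 4.8]
grip_width: 0.0345
time: 7.52
tool_pos: [0.5199, -0.0202, 0.2305]
tool_rot: [-0.415, 0.415, -0.572, 0.573]
wrist_force: [-0.6, 0.8, -0.5]
grip_width: 0.0349
time: 7.68
tool_pos: [0.5198, -0.0192, 0.2301]
tool_rot: [0.416, -0.416, 0.572, -0.572]
wrist_force: [0.1, 0.1, 0.9]
grip_width: 0.0347
[((array([ 0.51633687, -0.03215113, -0.31262343]), np.float64(0.608574442435202)), 0.68)]
[((array([ 0.51234139, -0.02843582, -0.3637042 ]), np.float64(0.8841121495327103)), 0.58)]
[((array([ 0.51569162, -0.03047959, -0.31002943]), np.float64(0.9748148148148148)), 0.88)]
[ 0.07279271 -0.37925089 -0.73982196] [ 0.51955365 -0.02056595  0.23015665]
```

```bash
python3 -m creep '[40,2,0,0,0,0,0, 40,2,5,0,0,0,0, 40,2,7.3,0,0,0,0, 40,2,7.8,0,0,0,0, 40,2,7.8,0,0,0,0]'
python3 -m creep '[40,3,0,0,0,-0.002,0, 40,6,0,0,0,-0.005,0, 40,9,0,0,0,-0.007,0, 40,12,0,0,0,-0.010,0, 40,15,0,0,0,-0.012,0]'
python3 -m creep '[40,3,0,0,0,-0.002,0, 40,6,0,0,0,-0.005,0, 40,9,0,0,0,-0.007,0, 40,12,0,0,0,-0.010,0, 40,15,0,0,0,-0.012,0]'
python3 -m creep '[40,0,0,0,0,0,0, 40,0,-3,0,0,0,0, 40,0,-8,0,0,0,0, 40,-8,-8,0,0,0,0, 40,-15,-8,0,0,0,0]'
python3 -m creep '[40,0,0,0,0,0,0, 40,0,0,0,0,0,0]'
python3 - <<'E'
from h import *
for n in('wrist','scene','side'):
    viewer.camera(n);print(vial(n,[.512,-.046,-.30]))
print(ctrl.get_state()['wrist_force'],ctrl.get_state()['tool_pos'])
E
```

```text
time: 8.4
tool_pos: [0.519, -0.0222, 0.2225]
tool_rot: [0.415, -0.415, 0.572, -0.572]
wrist_force: [-0.8, 0.9, 2.8]
grip_width: 0.0348
time: 8.82
tool_pos: [0.5141, -0.0369, 0.2225]
tool_rot: [0.419, -0.419, 0.57, -0.57]
wrist_force: [-1.6, -0.2, 5.2]
grip_width: 0.0348
time: 9.23
tool_pos: [0.5098, -0.0511, 0.2225]
tool_rot: [-0.422, 0.422, -0.567, 0.567]
wrist_force: [-1.1, 1.2, 5.1]
grip_width: 0.0346
time: 9.65
tool_pos: [0.5146, -0.0359, 0.2308]
tool_rot: [-0.423, 0.422, -0.567, 0.568]
wrist_force: [-0.4, 0.6, -0.4]
grip_width: 0.0345
time: 9.82
tool_pos: [0.5144, -0.0354, 0.2303]
tool_rot: [0.423, -0.423, 0.567, -0.567]
wrist_force: [-0.9, -0.3, -0.2]
grip_width: 0.035
[((array([ 0.51096663, -0.04611879, -0.30244524]), np.float64(0.6472960860472065)), 0.56)]
[((array([ 0.51197999, -0.04567203, -0.32859131]), np.float64(0.8829981718464351)), 0.85)]
[((array([ 0.51201297, -0.04448375, -0.31593983]), np.float64(0.9362962962962963)), 0.96)]
[-0.09480277  0.38504998  0.738804  ] [ 0.51412465 -0.03667131  0.23034905]
```

```bash
python3 -m creep '[40,1,0,0,0,0,0, 40,1,5,0,0,0,0, 40,1,7.3,0,0,0,0, 40,1,7.9,0,0,0,0, 40,1,7.9,0,0,0,0]'
python3 -m creep '[40,3,0,0,0,-0.002,0, 40,6,0,0,0,-0.004,0, 40,9,0,0,0,-0.006,0, 40,12,0,0,0,-0.008,0, 40,15,0,0,0,-0.010,0]'
python3 -m creep '[40,3,0,0,0,-0.002,0, 40,6,0,0,0,-0.004,0, 40,9,0,0,0,-0.006,0, 40,12,0,0,0,-0.008,0, 40,15,0,0,0,-0.010,0]'
python3 -m creep '[40,0,0,0,0,0,0, 40,0,-10,0,0,0,0, 40,0,-40,0,0,0,0, 40,-30,-70,0,0,0,0, 40,-60,-100,0,0,0,0]'
python3 -m creep '[40,0,0,0,0,0,0, 40,0,0,0,0,0,0, 40,0,0,0,0,0,0]'
python3 - <<'E'
from h import *
for n in('wrist','scene','side'):
    im=viewer.camera(n);print(vial(n,[.508,-.061,-.29]));cv2.imwrite(f'pics/{n}5.png',im[:,:,::-1])
print(ctrl.get_state()['wrist_force'],ctrl.get_state()['tool_pos'])
E
```

```text
time: 10.53
tool_pos: [0.5139, -0.0374, 0.2226]
tool_rot: [0.422, -0.422, 0.567, -0.567]
wrist_force: [-0.7, 1.0, 2.4]
grip_width: 0.0351
time: 10.95
tool_pos: [0.5093, -0.0522, 0.2225]
tool_rot: [0.425, -0.425, 0.565, -0.565]
wrist_force: [-1.7, 1.4, 4.0]
grip_width: 0.0349
time: 11.37
tool_pos: [0.5053, -0.0665, 0.2225]
tool_rot: [0.428, -0.428, 0.563, -0.563]
wrist_force: [-1.5, 1.1, 1.9]
grip_width: 0.0348
time: 11.78
tool_pos: [0.5213, -0.0104, 0.3231]
tool_rot: [-0.427, 0.427, -0.564, 0.564]
wrist_force: [1.1, 0.2, 0.6]
grip_width: 0.0345
time: 12.03
tool_pos: [0.521, -0.0096, 0.3216]
tool_rot: [-0.428, 0.428, -0.563, 0.563]
wrist_force: [0.7, -0.3, 0.4]
grip_width: 0.0346
[((array([ 0.50595255, -0.06046769, -0.30613074]), np.float64(0.6449299533022015)), 0.83)]
[((array([ 0.50699963, -0.05955236, -0.31081406]), np.float64(0.868231046931408)), 0.72)]
[((array([ 0.50715294, -0.05993471, -0.36233839]), np.float64(0.8988269794721407)), 0.64)]
[0.43874736 0.14037978 0.13885144] [ 0.52095598 -0.01018842  0.32067543]
```

View pics/wrist5.png

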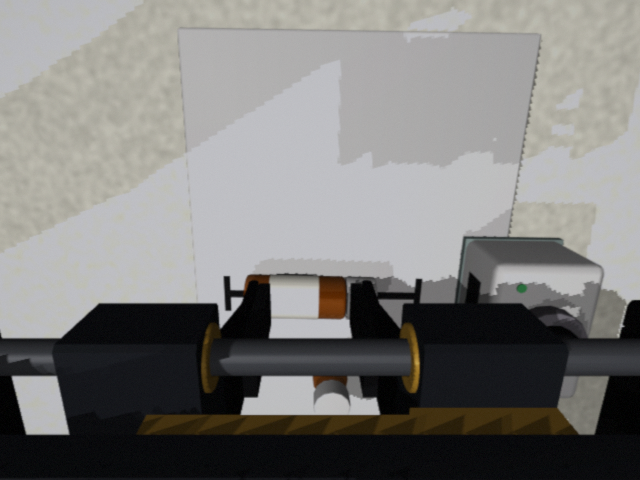

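Vial at (300,297) lies a little above the line (228..418, 293), between its ticks. I'll back off for an unobstructed measurement.

```bash
python3 -m creep '[40,-35,-15,0,0,0,0, 40,-70,-30,0,0,0,0, 40,-90,-40,0,0,0,0, 40,-90,-40,0,0,0,0, 40,-90,-40,0,0,0,0]'
python3 -m creep '[40,0,0,0,0,0,0, 40,0,0,0,0,0,0, 40,0,0,0,0,0,0]'
python3 - <<'E'
from h import *
im=viewer.camera('wrist');K,T=cal('wrist')
print(vial('wrist',[.507,-.06,-.29]));cv2.imwrite('pics/wrist6.png',im[:,:,::-1])
q=pix(K,T,[[.516,-.069,.008]])[0].astype(int);print(q)
y0=q[1]-70;x0=q[0]-130
cv2.imwrite('pics/c6.png',cv2.resize(im[y0:y0+140,x0:x0+260,::-1],None,fx=3,fy=3));print(x0,y0)
E
```

```text
time: 12.75
tool_pos: [0.5455, 0.0782, 0.3615]
tool_rot: [-0.429, 0.428, -0.562, 0.563]
wrist_force: [-0.4, 0.3, -0.3]
grip_width: 0.0347
time: 13.0
tool_pos: [0.545, 0.0757, 0.3607]
tool_rot: [0.427, -0.428, 0.564, -0.563]
wrist_force: [0.2, -0.4, 0.2]
grip_width: 0.0349
[]
[321 361]
191 291
```

View pics/c6.png

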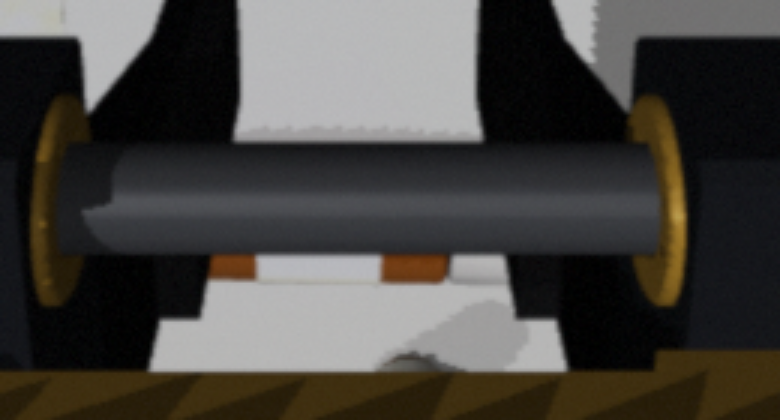

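The view is blocked because I backed off the wrong way. The camera looks out on the +y side, so I'll move to the far side of the line.

```bash
python3 -m creep '[40,40,0,0,0,0,0, 40,80,0,0,0,0,0, 40,120,0,0,0,0,0, 40,160,0,0,0,0,0, 40,190,0,0,0,0,0]'
python3 -m creep '[40,0,0,0,0,0,0, 40,0,0,0,0,0,0, 40,0,0,0,0,0,0]'
python3 - <<'E'
from h import *
im=viewer.camera('wrist');K,T=cal('wrist')
print(ctrl.get_state()['tool_pos'])
print(vial('wrist',[.507,-.06,-.29]));cv2.imwrite('pics/wrist7.png',im[:,:,::-1])
q=pix(K,T,[[.516,-.069,.008]])[0].astype(int);print(q)
y0=max(q[1]-80,0);x0=q[0]-130
cv2.imwrite('pics/c7.png',cv2.resize(im[y0:y0+180,x0:x0+260,::-1],None,fx=3,fy=3));print(x0,y0)
E
```

```text
time: 13.52
tool_pos: [0.4929, -0.1095, 0.3614]
tool_rot: [-0.426, 0.427, -0.564, 0.564]
wrist_force: [0.5, -0.6, -0.4]
grip_width: 0.0348
time: 13.77
tool_pos: [0.4945, -0.1054, 0.3615]
tool_rot: [0.428, -0.428, 0.563, -0.563]
wrist_force: [0.6, 0.0, 0.0]
grip_width: 0.0345
[ 0.49475786 -0.10463197  0.36144017]
[((array([ 0.50760237, -0.0596096 , -0.29067203]), np.float64(0.9574767176243191)), 0.9)]
[322 162]
192 82
```

View pics/c7.png

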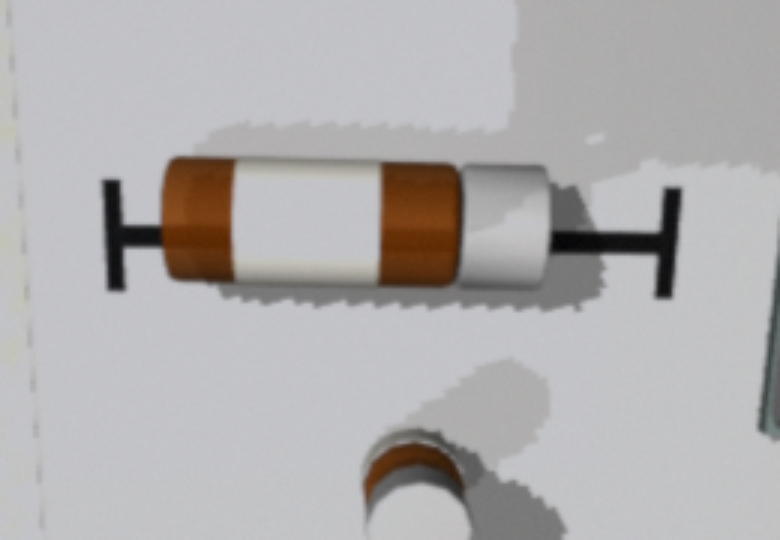

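Run:
```python
from h import *
K,T=cal('wrist')
a,b=[ray(K,T,(192+x/3,82+y/3),.008) for x,y in((112.5,236),(669,243))]
m=(a+b)/2;u=(b-a)/np.linalg.norm(b-a);print(m,np.linalg.norm(b-a),np.arctan2(u[1],u[0]))
v=vial('wrist',[.5076,-.0596,-.29])[0][0][0];d=v[:2]-m[:2];print(v,'along',d@u[:2],'across',d@[-u[1],u[0]])
s=ctrl.get_state()['tool_pos']
# finger target rel +4 mm
n=np.array([-u[1],u[0]]);print('move n',(m[:2]+0*n-s[:2])@n,(v[:2]-s[:2])@n,(v[:2]-s[:2])@u[:2])
```

```text
[ 0.51598948 -0.06782232  0.008     ] 0.15053173498992412 -0.2798306776925003
[ 0.50762394 -0.05932287 -0.2912033 ] along -0.010387629759207609 across 0.005858341036879459
move n 0.04086251281707837 0.04672085385395782 -0.00016257352342929215
```

Line and vial agree with the earlier measurement: 5.9 mm still to go across, 10 mm off centre along the line (27 mm allowed), and yaw error about 0.6°. One more 12 mm stroke should do it.

```bash
python3 -m creep '[40,-27,0,0,0,0,0, 40,-53,0,0,0,0,0, 40,-53,40,0,0,0,0, 40,-53,80,0,0,0,0, 40,-53,110,0,0,0,0]'
python3 -m creep '[40,0,15,0,0,0,0, 40,0,25,0,0,0,0, 40,0,27,0,0,0,0, 40,0,27,0,0,0,0]'
python3 -m creep '[40,0,2,0,0,0,0, 40,0,2.6,0,0,0,0, 40,0,2.6,0,0,0,0]'
python3 - <<'E'
from h import *
viewer.camera('wrist');s=ctrl.get_state();print(s['tool_pos'],s['wrist_force'],vial('wrist',[.5076,-.0596,-.29]))
E
```

```text
time: 14.33
tool_pos: [0.5084, -0.0526, 0.2495]
tool_rot: [0.429, -0.429, 0.562, -0.562]
wrist_force: [0.2, -0.5, -0.0]
grip_width: 0.035
time: 14.67
tool_pos: [0.509, -0.0541, 0.2244]
tool_rot: [0.428, -0.428, 0.563, -0.563]
wrist_force: [-0.1, -0.2, 0.1]
grip_width: 0.0346
time: 14.92
tool_pos: [0.509, -0.0547, 0.2228]
tool_rot: [-0.428, 0.427, -0.562, 0.563]
wrist_force: [0.5, -0.0, -0.4]
grip_width: 0.0347
[ 0.50896066 -0.05472432  0.2227435 ] [ 0.9675043  -0.24573556 -0.20165583] [((array([ 0.50798599, -0.06040993, -0.2968569 ]), np.float64(0.6486061765509702)), 0.86)]
```

Not touching yet, so I'll go a little lower, stroke, then lift and look.

```bash
python3 -m creep '[40,0,0.6,0,0,0,0, 40,0,0.6,0,0,0,0]'
python3 -m creep '[40,0,0.3,0,0,0,0, 40,0,0.3,0,0,0,0]'
python3 -m creep '[40,3,0,0,0,-0.005,0, 40,6,0,0,0,-0.01,0, 40,9,0,0,0,-0.015,0, 40,12,0,0,0,-0.02,0, 40,12,0,0,0,-0.02,0]'
python3 -m creep '[40,0,0,0,0,0,0, 40,0,-10,0,0,0,0, 40,0,-50,0,0,0,0, 40,0,-90,0,0,0,0, 40,40,-130,0,0,0,0]'
python3 -m creep '[40,0,0,0,0,0,0, 40,0,0,0,0,0,0, 40,0,0,0,0,0,0]'
python3 - <<'E'
from h import *
im=viewer.camera('wrist');K,T=cal('wrist')
print(ctrl.get_state()['tool_pos'])
r=vial('wrist',[.506,-.066,-.285]);print(r)
q=pix(K,T,[[.516,-.068,.008]])[0].astype(int)
v=r[0][0][0];u=np.array([np.cos(.28),-np.sin(.28)]);d=v[:2]-[.516,-.0678];print('along',d@u,'across',d@[-u[1],u[0]])
y0=max(q[1]-80,0);x0=q[0]-130
cv2.imwrite('pics/c8.png',cv2.resize(im[y0:y0+180,x0:x0+260,::-1],None,fx=3,fy=3));print(x0,y0)
E
```

```text
time: 15.18
tool_pos: [0.509, -0.0547, 0.2224]
tool_rot: [-0.428, 0.427, -0.563, 0.563]
wrist_force: [-1.4, 0.7, 6.5]
grip_width: 0.035
time: 15.35
tool_pos: [0.509, -0.0547, 0.2224]
tool_rot: [-0.428, 0.427, -0.563, 0.563]
wrist_force: [-1.6, 0.8, 9.7]
grip_width: 0.035
time: 15.77
tool_pos: [0.5055, -0.0668, 0.2223]
tool_rot: [-0.433, 0.433, -0.559, 0.559]
wrist_force: [-2.9, -0.0, 10.7]
grip_width: 0.0348
time: 16.18
tool_pos: [0.4998, -0.09, 0.3439]
tool_rot: [-0.438, 0.434, -0.556, 0.557]
wrist_force: [1.7, 0.2, 0.6]
grip_width: 0.035
time: 16.43
tool_pos: [0.4977, -0.0946, 0.3404]
tool_rot: [0.433, -0.433, 0.559, -0.559]
wrist_force: [-0.3, -0.7, -0.8]
grip_width: 0.0347
[ 0.49761476 -0.09416081  0.33959104]
[((array([ 0.50556356, -0.06594785, -0.29349899]), np.float64(0.9550328052488398)), 0.74)]
along -0.010541852450903366 across -0.001104149239250245
194 99
```

View pics/c8.png

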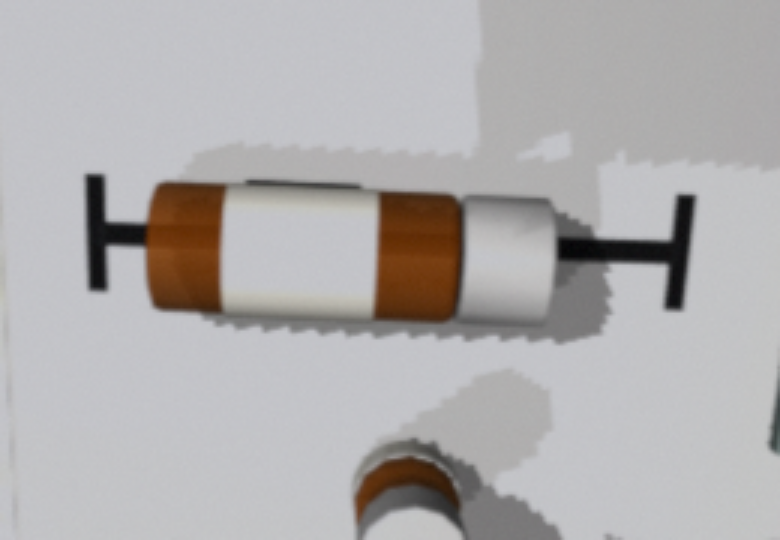

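```bash
python3 - <<'E'
from h import *
K,T=cal('wrist')
a,b=[ray(K,T,(194+x/3,99+y/3),.008) for x,y in((95.5,234),(680,251))]
m=(a+b)/2;u=(b-a)/np.linalg.norm(b-a);print(m,np.linalg.norm(b-a),np.arctan2(u[1],u[0]))
im=viewer.camera('wrist')
for n in('wrist','scene','side'):
    if n!='wrist': viewer.camera(n)
    for r in vial(n,[.506,-.066,-.285]):
        v=r[0][0];d=v[:2]-m[:2];print(n,v,'along',d@u[:2],'across',d@[-u[1],u[0]])
E
python3 -m creep '[0,-6,0,38,0,0,0, 0,-12,0,75,0,0,0, 0,-18,0,112,0,0,0, 0,-24.5,0,151,0,0,0, 0,-24.5,0,151,0,0,0]'
python3 -m creep '[0,0,20,0,0,0,0, 0,0,35,0,0,0,0, 0,0,35,0,0,0,0, 0,0,35,0,0,0,0, 0,0,35,0,0,0,0]'
python3 - <<'E'
from h import *
s=ctrl.get_state();print(s['tool_pos'],s['grip_width'])
ims=[]
for n in('scene','side'):
    im=viewer.camera(n)[:,:,::-1].copy();K,T=cal(n)
    q=pix(K,T,[[.65,-.108,.09]])[0].astype(int)
    ims.append(cv2.resize(im[q[1]-50:q[1]+50,q[0]-65:q[0]+65],None,fx=3,fy=3))
cv2.imwrite('pics/b.png',np.hstack(ims))
E
```

```text
[ 0.51475785 -0.06779449  0.008     ] 0.14953905848346927 -0.27747197453334976
wrist [ 0.50530248 -0.0662028  -0.29993565] along -0.009529724099471908 across -0.001059248708904747
scene [ 0.50578305 -0.06592738 -0.33393277] along -0.009142975926881718 across -0.0006627282017490582
side [ 0.50594484 -0.06572856 -0.30881417] along -0.00904183364452284 across -0.00042719494660531116
time: 17.25
tool_pos: [0.6561, -0.1082, 0.3392]
tool_rot: [-0.435, 0.432, -0.557, 0.559]
wrist_force: [0.2, -0.0, 0.1]
grip_width: 0.0092
time: 17.67
tool_pos: [0.6507, -0.1086, 0.3061]
tool_rot: [-0.434, 0.433, -0.558, 0.559]
wrist_force: [0.7, -0.1, -0.1]
grip_width: 0.0003
[ 0.65066818 -0.1085558   0.30614593] 0.00030672994469076783
```

View pics/b.png

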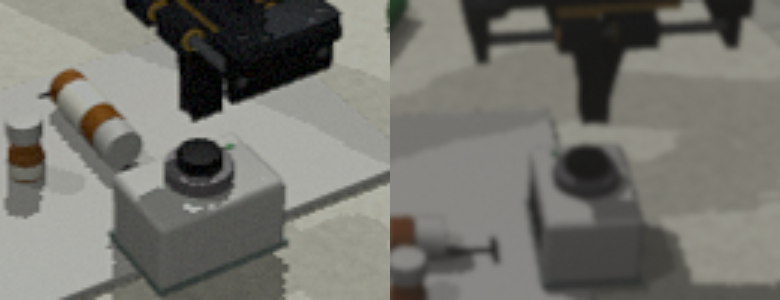

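The vial is on the line: three cameras give −0.4 to −1.1 mm across, about 9 mm along, and wrist-camera yaw error about 1°. The picture shows the closed fingertips above the button, at scene half (200,110) against button (200,155). Pressing now.

```bash
python3 -m creep '[0,0,15,0,0,0,0, 0,0,28,0,0,0,0, 0,0,33,0,0,0,0, 0,0,36,0,0,0,0, 0,0,36,0,0,0,0]'
python3 -m creep '[0,0,2,0,0,0,0, 0,0,4,0,0,0,0, 0,0,4,0,0,0,0]'
python3 -m creep '[0,0,0.7,0,0,0,0, 0,0,1.4,0,0,0,0, 0,0,1.4,0,0,0,0]'
```

```text
time: 18.18
tool_pos: [0.6501, -0.1085, 0.2691]
tool_rot: [0.433, -0.434, 0.559, -0.558]
wrist_force: [-2.4, 0.4, 2.9]
grip_width: 0.0004
time: 18.43
tool_pos: [0.6505, -0.1086, 0.2667]
tool_rot: [-0.434, 0.433, -0.559, 0.559]
wrist_force: [-3.7, 0.6, 6.8]
grip_width: 0.0005
time: 18.68
tool_pos: [0.6505, -0.1086, 0.2665]
tool_rot: [-0.434, 0.433, -0.559, 0.559]
wrist_force: [-6.6, 0.7, 13.6]
grip_width: 0.0005
```

The button has bottomed: the tip is at 0.0844 m and the force rises with no further travel. Releasing and checking.

```bash
python3 -m creep '[0,0,0,0,0,0,0, 0,0,-5,0,0,0,0, 0,0,-15,0,0,0,0, 0,0,-45,0,0,0,0, 0,0,-80,0,0,0,0]'
python3 -m creep '[0,-30,-30,0,0,0,0, 0,-30,-50,0,0,0,0, 0,-30,-50,0,0,0,0, 0,-30,-50,0,0,0,0, 0,-30,-50,0,0,0,0]'
python3 - <<'E'
from h import *
m=np.array([.5155,-.0678]);u=np.array([np.cos(.279),-np.sin(.279)])
for n in('scene','side'):
    im=viewer.camera(n)[:,:,::-1].copy();K,T=cal(n)
    for r in vial(n,[.506,-.066,-.285]):
        v=r[0][0];d=v[:2]-m;print(n,v,'along',d@u,'across',d@[-u[1],u[0]])
    for d in viewer.recognise(n,'jar')[:1]: print('jar',(T[:3,:3]@d['xyz']+T[:3,3]).round(3))
    q=pix(K,T,[[.57,-.09,.04]])[0].astype(int)
    cv2.imwrite(f'pics/f_{n}.png',cv2.resize(im[q[1]-80:q[1]+80,q[0]-65:q[0]+65],None,fx=3,fy=3))
cv2.imwrite('pics/f.png',np.hstack([cv2.imread(f'pics/f_{n}.png') for n in('scene','side')]))
s=ctrl.get_state();print(s['time'],s['tool_pos'],s['wrist_force'],np.abs(s['qd']).max())
E
```

```text
time: 19.1
tool_pos: [0.65, -0.1085, 0.3429]
tool_rot: [0.432, -0.435, 0.56, -0.558]
wrist_force: [0.5, -0.7, 0.1]
grip_width: 0.0004
time: 19.52
tool_pos: [0.6575, -0.0801, 0.3933]
tool_rot: [0.433, -0.434, 0.559, -0.559]
wrist_force: [-0.4, -0.3, -0.1]
grip_width: 0.0001
scene [ 0.50601135 -0.06644811 -0.30505714] along -0.009494041965151334 across -0.00131351081701503
jar [ 0.51  -0.144  0.038]
jar [ 0.497 -0.141  0.041]
19.8167 [ 0.6577758  -0.07993422  0.3930528 ] [ 0.11541442 -0.25327208  1.39822029] 0.005199859194601911
```

View pics/f.png

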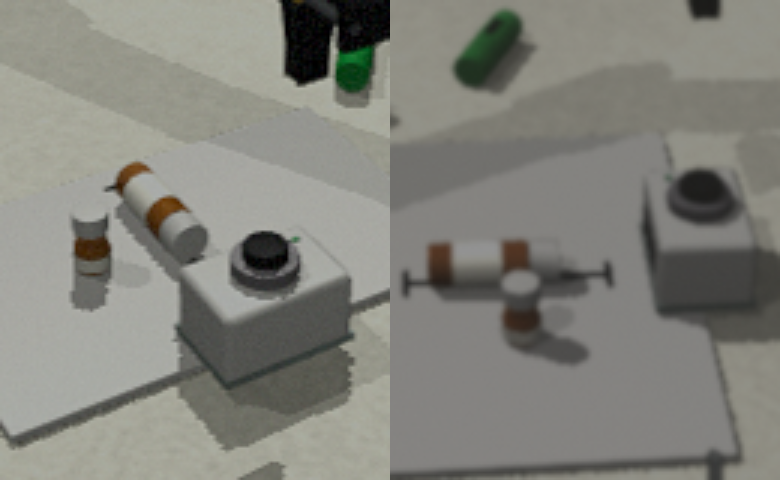

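The vial lies along the line at (160,215) in the scene half and (495,265) in the side half, inside both ticks. The button is up, the jar is in place, and the robot is clear of everything.

```bash
python3 -c "from station import order; print(order.job_done())"
```

```text
the job is handed in; nothing more can be done
None
```

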